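Tip the blue roller out of its storage tube

ROBOT

A 7-joint arm with a two-finger parallel gripper is mounted at the origin on the work surface. World frame = base frame: x ahead of the robot, y to its left, z up, the work surface at z = 0. Lengths are in m, angles in rad, forces in N, time in s.
With the tool pointing down it reaches from about 0.35 to 0.9 m from the base axis. Payload 8.1 kg.
Tool frame: the origin (TCP) lies on the centre line of the jaws, within the pads' length; the fingertips stand 14 mm ahead of it and the grasp point (between the pads) lies 5 mm behind it; z points along the fingers, y is the direction in which the jaws open and shut (so a half turn about z gives the same grasp; the last joint's range is limited). The gripper opens to 85 mm and grips with 20 to 120 N. Pads are 22 mm wide; open, the fingers measure 114 mm over their backs; the gripper's body (76 mm by 85 mm) begins 54 mm behind the grasp point. The pads swing forward as they close: fully open they stand 13 mm farther back than shut.
Start: joints at [1.056, 0.434, 0.025, 1.573, -0.012, 1.134, -0.075], TCP at [0.25, -0.573, 0.245] pointing down, gripper open.
Joint ranges: [-2.62, 2.62], [-0.44, 2.09], [-1.27, 1.32], [0.08, 2.57], [-1.32, 4.46], [0.12, 2], [-2.74, 2.74]. Speed limits (rad/s): [2.22, 2.22, 3.01, 3.01, 3.14, 3.14, 3.14].

INTERFACE

Orientations are given as a unit quaternion [x, y, z, w].
In Python, from rig import * gives the robot as it stands. The module is installed in compiled form; this text tells all that it offers.
- The arm moves only by the shell command python3 -m inch 'ROWS' [OPENING] [FORCE]. ROWS is a JSON object of lists of equal length, an entry for each row: "travel": the shift along the tool's x, y, z in mm, a list of three; "angular": the turn, a rotation vector about the tool's x, y, z in rad, a list of three. In form: {"travel": [[tx, ty, tz], ...], "angular": [[rx, ry, rz], ...]}. A call has exactly 10 rows; each row is the pose to reach, as a shift and turn from the pose commanded when the call began, along the tool's axes at that moment; what a row does not reach only later rows make up. A row lasts 1/8 s, in which the tool goes at most 62.5 mm and 10.7 degrees, less where a joint would pass 70% of its speed; a pose out of reach is approached as far as the arm can. A call with a gripper value outside its range is refused whole. OPENING is the finger opening in mm, from 0 to 85.4, set as the call begins (- or left out, the last holds). The fingers move at their own pace and stop on an object; FORCE is the grip in N (left out, the last holds). Time passes only in rows, so rows that repeat a pose let the fingers close, or fill a call up. It gives the time, the measured TCP pose, the force and the opening at its end, in the units of the state.
- observe(): the state, without advancing time (a new reading comes with each control period).
- read_camera(name): name is "scene" or "top"; returns a dict with "frame" (480x640x3 uint8, red, green, blue), "mtx" (3x3 intrinsics, pixels), "k1" (the pictures are not rectified: a ray, as slopes to the right and down, at radius r is drawn at 1 + k1 r^2 times it, then the intrinsics apply), "eye" and "attitude" of the camera in the world. Camera axes: x right, y down, z forward; pixel columns grow to the right and rows downward; lengths in m; the calibration is good to about 2 mm. A picture is of the moment at which its call begins. There is no depth.
- finish_job(): hands the job in, once; it reports no verdict.
Trained networks look in a picture, given as the dict that the camera call returned (one of the last four; its "shot" number tells which), for a name from the list of things; names that differ only in an ending like _2 or _b are one class to them, and where a whole thing is asked for, a point or a joint stands for the part that bears it (a point fixed in the world has none). Each returns a list of dicts, best first, with "conf" (0 to 1); they miss things now and then, are a little off and sometimes report something else, mostly with a low value. They report only what shows in the picture. A call takes as long as a camera call.
- look_for(label, picture): "xy" ([column, row] in pixels, amid what is visible of it).
- spot_point(label, picture): "xy" ([column, row] in pixels: a listed point, or the origin of a listed thing).
The state is a dict: "time": time; "joint_positions": joint angles; "dq": joint speeds; "effort": joint torques, N m; "eef_pos": TCP position; "tool_rot": TCP orientation; "force": force on the tool from outside, world axes, zero at the start; "moment": the same for the moment, N m; "opening": finger opening in m.
Only numpy, scipy, OpenCV 4.12 (cv2) and the standard library are available. Lean on these libraries where they do the work, as an engineer would, in place of code of your own. Each camera call takes 0.05 s, during which the arm holds its last target. There are 200 camera calls.

TASK

Find the tube that holds the blue pressure roller and tilt that tube over on its pivot, mouth towards the tray, until the blue roller slides out; leave the roller lying in the green tray. Leave the orange and the white roller standing down in their own upright tubes. The emptied tube may stay tipped.

Things in the scene. Friction and masses are not known exactly. Their poses are not given: they have to be found in the camera images.
- rack_mid (a point): Fixed grey rack; the point is mid pivot line, 185 mm up. x: level, towards the tray; y: along the pivots; z: up. Three brown tubes at y -140, 0, 140 mm, 52 mm outside, 200 long, upright, 100 mm above and below the pivot, mouth up. Each tips about y, mouth to +x only, stop at 123 deg from upright. Stiff: 2 to 4 N pushed 70 mm above pivot; stays tipped. Grey cheeks between tubes rise 17 mm above pivot.
- tray_mid (a point): Centre of the inner floor of the green tray fixed to the rack, 6 mm above the table, 157 mm from the pivot line towards +x; same axes as the rack. The tray is 265 mm (x) by 450 mm (y), walls 45 mm high, in three compartments, one in front of each tube; a tipped tube's mouth hangs over its compartment.
- blue_roller_mid (a point): Centre of the blue roller, a loose smooth cylinder 28 mm in diameter, 95 mm long, axis z, about 130 g. It stands on the floor of any one of the three tubes (44 mm inside), its top 100 mm below the mouth, too deep to grip; its colour shows through a clear window low in the tube's tray side. It slides out once its tube is tipped 115 degrees or more from upright (mouth 25 degrees below level).
- orange_roller_mid (a point): Centre of the orange roller, the same size, standing in another of the tubes; it stays there.
- white_roller_mid (a point): Centre of the white roller, the same size, standing in the remaining tube; it stays there.

How it is judged:
At the end, for the whole second after the job is handed in: The blue roller lies at rest (under 50 mm/s) in the green tray: centre within its outline and under 35 mm above the table, axis within 15 degrees of level. The orange and white rollers stand in their tubes, within 30 mm of where they began and 15 degrees of upright (x of blue_roller_mid in the frame of tray_mid between -0.1325 and 0.1325 m and y of blue_roller_mid in the frame of tray_mid between -0.225 and 0.225 m and height (world z) of blue_roller_mid below 0.035 m and angle between blue_roller_mid's own z axis and vertical between 1.3 and 1.84 rad and angle between each of orange_roller_mid, white_roller_mid's own z axis and vertical below 0.26 rad and distance of each of orange_roller_mid, white_roller_mid from where it was at the start of the episode below 0.03 m and linear speed of blue_roller below 0.05 m/s); the robot touches nothing.
It fails at once if the orange roller was tipped or moved by more than 40 mm (distance of orange_roller_mid from where it was at the start of the episode above 0.04 m).
It fails at once if the white roller was tipped or moved by more than 40 mm (distance of white_roller_mid from where it was at the start of the episode above 0.04 m).
It also fails if it takes over 38 s, if anything falls off the work surface, if the arm or the gripper's body presses on something with over 40 N, if the wrist force passes 120 N, or if a joint passes its speed limit or range.

## Working session

There is one attempt and no reset: what is moved stays moved. The work goes in short steps, Python scripts to look and compute and a shell command to move; the robot and the scene stay as the last step left them, time stands still between calls to the robot, and variables do not carry over. Pictures are saved under pics/ and viewed, about 8 in all and at most 12, crops included, and the job is handed in when it is done.

```bash
mkdir -p pics; cat > h.py <<'E'
from rig import *
import numpy as np, cv2
from scipy.spatial.transform import Rotation as R
def cam(n,save=None):
    p=read_camera(n)
    if save: cv2.imwrite('pics/'+save,p['frame'][:,:,::-1])
    return p
def att(p):
    a=np.array(p['attitude'],float)
    return a if a.shape==(3,3) else R.from_quat(a).as_matrix()
def ray(p,xy):
    K=np.array(p['mtx']); d=np.array([(xy[0]-K[0,2])/K[0,0],(xy[1]-K[1,2])/K[1,1]])
    u=d.copy()
    for _ in range(20): u=d/(1+p['k1']*(u@u))
    return np.array(p['eye']),att(p)@np.array([u[0],u[1],1.])
def atz(p,xy,z):
    e,d=ray(p,xy); return e+d*(z-e[2])/d[2]
def proj(p,X):
    c=att(p).T@(np.array(X)-np.array(p['eye'])); u=c[:2]/c[2]; u=u*(1+p['k1']*(u@u))
    K=np.array(p['mtx']); return np.array([K[0,0]*u[0]+K[0,2],K[1,1]*u[1]+K[1,2]])
E
python3 - <<'E'
from h import *
np.set_printoptions(precision=4,suppress=True)
H=dict(rack_mid=.185,tray_mid=.006,blue_roller_mid=.14,orange_roller_mid=.14,white_roller_mid=.14)
for n in('scene','top'):
    p=cam(n,n+'0.png'); print(n,p['eye'],att(p)[:,2])
    for l in H:
        for r in spot_point(l,p)[:2]: print(l,r['conf'],np.array(r['xy']),atz(p,r['xy'],H[l]))
s=observe();print(s['time'],s['eef_pos'],s['tool_rot'],s['opening'])
E
```

```text
scene [0.8271 0.3822 0.7923] [-0.2862 -0.4609 -0.84  ]
rack_mid 0.72 [364.5 204. ] [0.5148 0.0204 0.185 ]
tray_mid 0.88 [296.  293.2] [0.6672 0.0253 0.006 ]
top [0.4465 0.0421 0.8938] [ 0.1984  0.0047 -0.9801]
rack_mid 0.85 [330.  271.3] [0.5199 0.0182 0.185 ]
tray_mid 0.8 [323.8 202.2] [0.6773 0.0224 0.006 ]
0.6 [ 0.2501 -0.5728  0.2453] [0.9789 0.2044 0.     0.    ] 0.08571219261138312
```

View pics/scene0.png

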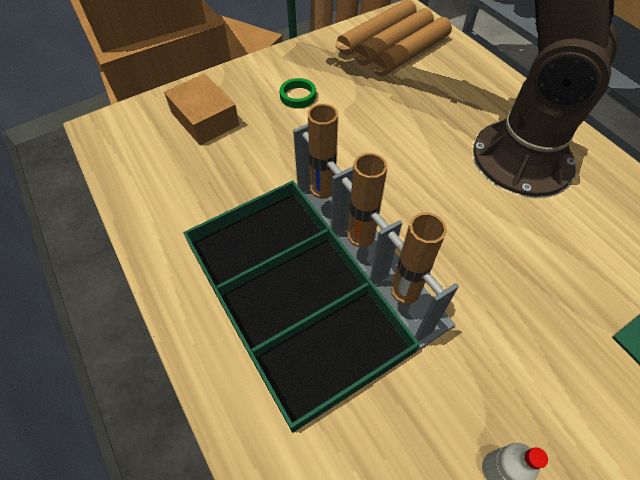

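View pics/top0.png

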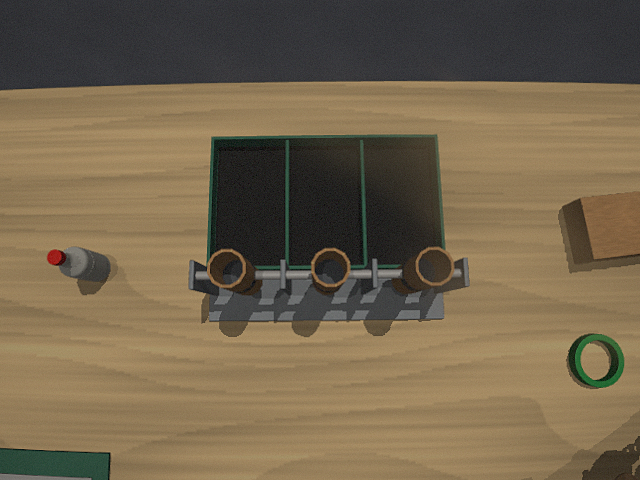

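Blue shows in the tube at scene (318,180), which is the right-hand tube in the top view, mouth near (434,266). Orange is in the middle at (362,228) and white is nearest at (405,285). Next I'll measure the rack yaw and the pivot, and check the window colours.

```bash
python3 - <<'E'
from h import *
np.set_printoptions(precision=4,suppress=True)
p=cam('top');q=cam('scene')
for xy in[(231,270),(331,268),(434,266)]: print('mouth',atz(p,xy,.285))
for xy in[(323,115),(369,166),(427,228)]: print('mouth sc',atz(q,xy,.285))
for xy in[(212,137),(437,135),(443,266),(208,268)]: print('tray corner',atz(p,xy,.051))
cv2.imwrite('pics/crop1.png',cv2.resize(q['frame'][90:350,270:470,::-1],None,fx=2.2,fy=2.2))
E
```

```text
mouth [0.5123 0.1541 0.285 ]
mouth [0.514  0.0201 0.285 ]
mouth [ 0.5152 -0.1182  0.285 ]
mouth sc [ 0.5156 -0.1152  0.285 ]
mouth sc [0.5172 0.0224 0.285 ]
mouth sc [0.5158 0.162  0.285 ]
tray corner [0.8009 0.2425 0.051 ]
tray corner [ 0.8009 -0.2022  0.051 ]
tray corner [ 0.5414 -0.1967  0.051 ]
tray corner [0.5416 0.2402 0.051 ]
```

View pics/crop1.png

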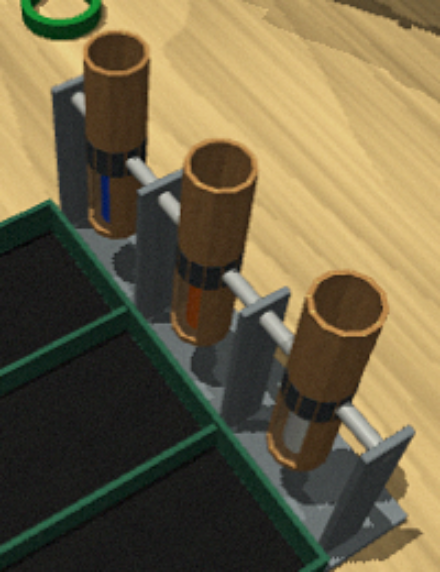

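Colours are confirmed: blue is in the tube at about x 0.516, y -0.117, and the rack yaw is near 0. I'll move behind that tube with the fingers closed and the tool squared to the rack.

```bash
python3 -m inch '{"travel":[[10,-10,-45],[50,-48,-45],[95,-91,-45],[139,-133,-45],[183,-175,-45],[227,-217,-45],[270,-259,-45],[314,-301,-40],[357,-342,-30],[357,-342,-25]],"angular":[[0,0,0.04],[0,0,0.08],[0,0,0.12],[0,0,0.16],[0,0,0.2],[0,0,0.25],[0,0,0.3],[0,0,0.36],[0,0,0.412],[0,0,0.412]]}' 0 40
```

```text
time: 1.95
eef_pos: [0.4418, -0.1118, 0.2702]
tool_rot: [1.0, 0.004, 0.0, -0.001]
force: [0.3, -1.1, -0.4]
opening: -0.0002
```

```bash
python3 -m inch '{"travel":[[0,0,-4],[20,0,-4],[39,0,-4],[49,0,-6],[59,0,-8],[70,0,-8],[80,0,-7],[90,0,-4],[100,0,0],[109,0,5]],"angular":[[0,0,0],[0,0,0],[0,0,0],[0,0,0],[0,0,0],[0,0,0],[0,0,0],[0,0,0],[0,0,0],[0,0,0]]}'; python3 - <<'E'
from h import *
q=cam('scene');cv2.imwrite('pics/c2.png',cv2.resize(q['frame'][40:350,200:500,::-1],None,fx=1.8,fy=1.8))
E
```

```text
time: 3.2
eef_pos: [0.5504, -0.1164, 0.2651]
tool_rot: [1.0, -0.0, 0.0, 0.0]
force: [-1.5, -1.1, 1.8]
opening: 0.0002
```

View pics/c2.png

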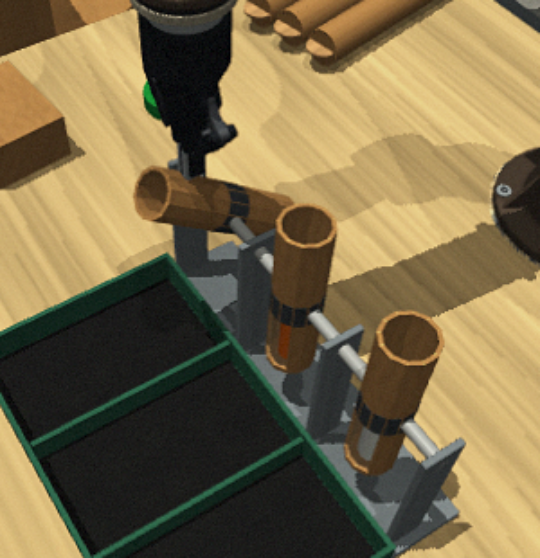

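The blue tube (mouth at crop (152,195)) is tipped about 60° with the fingers behind it, and the other two stand upright. I'll carry on along the arc to about 121°.

```bash
python3 -m inch '{"travel":[[8,0,6],[15,0,14],[22,0,22],[29,0,31],[37,0,40],[51,0,53],[56,0,63],[57,0,72],[57,0,80],[57,0,83]],"angular":[[0,0,0],[0,0,0],[0,0,0],[0,0,0],[0,0,0],[0,0,0],[0,0,0],[0,0,0],[0,0,0],[0,0,0]]}'; python3 - <<'E'
from h import *
q=cam('scene');cv2.imwrite('pics/c3.png',cv2.resize(q['frame'][40:350,180:480,::-1],None,fx=1.8,fy=1.8))
E
```

```text
time: 4.5
eef_pos: [0.6061, -0.1165, 0.1817]
tool_rot: [1.0, -0.0, -0.0, -0.0]
force: [-1.3, 0.2, 1.3]
opening: -0.0001
```

View pics/c3.png

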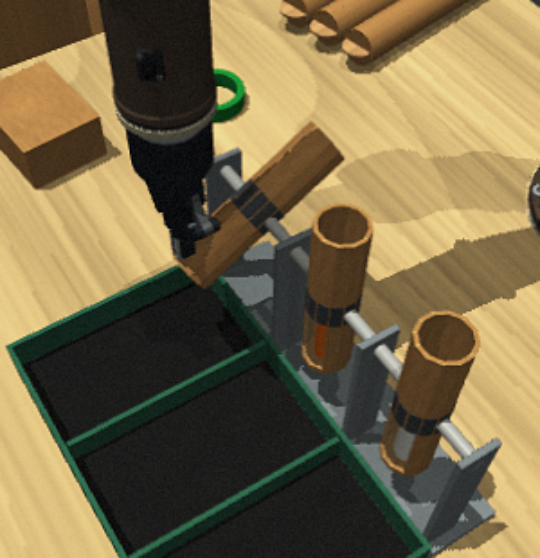

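The tube is tipped with its mouth low at crop (195,280), but the roller isn't out yet. I'll press a few mm further, hold, and look again.

```bash
python3 -m inch '{"travel":[[0,0,1],[0,0,2],[0,0,3],[0,0,4],[0,0,4],[0,0,4],[0,0,4],[0,0,4],[0,0,4],[0,0,4]],"angular":[[0,0,0],[0,0,0],[0,0,0],[0,0,0],[0,0,0],[0,0,0],[0,0,0],[0,0,0],[0,0,0],[0,0,0]]}'; python3 - <<'E'
from h import *
q=cam('scene');cv2.imwrite('pics/c4.png',cv2.resize(q['frame'][40:350,180:480,::-1],None,fx=1.8,fy=1.8))
for n in('scene','top'):
    q=cam(n); print(n,[(r['conf'],r['xy'],atz(q,r['xy'],.02)) for r in spot_point('blue_roller_mid',q)[:2]])
E
```

```text
time: 5.8
eef_pos: [0.6065, -0.1165, 0.1783]
tool_rot: [1.0, -0.0, 0.0, 0.0]
force: [1.2, 0.1, 0.5]
opening: 0.0002
scene [(0.58, [247.7, 247.2], array([ 0.70216561, -0.11403085,  0.02      ]))]
top [(0.87, [393.1, 189.2], array([ 0.69913811, -0.11545871,  0.02      ]))]
```

View pics/c4.png

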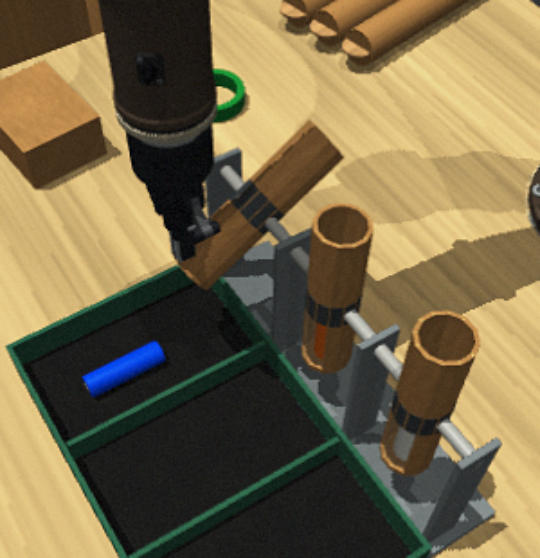

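The blue roller lies in its compartment at crop (125,368), about (0.70, -0.115), clear of the walls. I'll retract straight up and do a last check.

```bash
python3 -m inch '{"travel":[[0,0,-10],[0,0,-30],[0,0,-60],[0,0,-95],[0,0,-130],[0,0,-150],[0,0,-160],[0,0,-160],[0,0,-160],[0,0,-160]],"angular":[[0,0,0],[0,0,0],[0,0,0],[0,0,0],[0,0,0],[0,0,0],[0,0,0],[0,0,0],[0,0,0],[0,0,0]]}'; python3 - <<'E'
from h import *
q=cam('scene');cv2.imwrite('pics/c5.png',cv2.resize(q['frame'][40:350,180:480,::-1],None,fx=1.8,fy=1.8))
for i in range(2):
  for n in('scene','top'):
    q=cam(n); print(n,[(r['conf'],r['xy'],atz(q,r['xy'],.02)) for r in spot_point('blue_roller_mid',q)[:1]])
E
```

```text
time: 7.3
eef_pos: [0.6061, -0.1165, 0.3373]
tool_rot: [1.0, -0.0, -0.001, -0.0]
force: [0.8, -1.1, -0.1]
opening: 0.0003
scene [(0.72, [247.0, 247.5], array([ 0.70374429, -0.11414498,  0.02      ]))]
top [(0.65, [393.9, 188.9], array([ 0.69974586, -0.11708309,  0.02      ]))]
scene [(0.98, [247.9, 244.6], array([ 0.69889607, -0.11959265,  0.02      ]))]
top [(0.75, [393.2, 192.0], array([ 0.69336319, -0.11539817,  0.02      ]))]
```

View pics/c5.png

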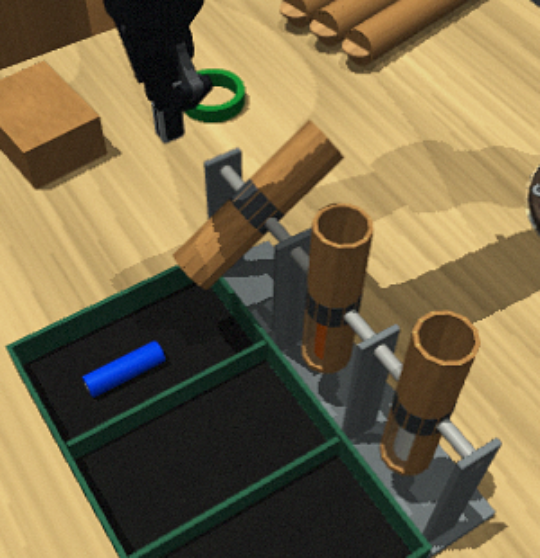

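The roller is at rest in the tray at crop (125,368), the gripper is clear, and the orange and white tubes are upright and undisturbed. I'll hand in.

```bash
python3 -c "
from rig import *
print(finish_job())"
```

```text
the job is handed in; nothing more can be done
None
```

The blue roller is lying in the green tray and I handed the job in at about 7.5 s. The hand-in itself reports no verdict.

- **What I did:** The blue roller was in the tube at y ≈ -0.117 m. I pushed that tube over its pivot with closed fingers to about 120° or more (estimated from the finger position). The roller slid out, and I then raised the gripper clear.
- **Blue roller:** In the last picture it lies flat in its compartment, centred at about (0.70, -0.116) m. That is inside the tray outline by a wide margin. Repeated network readings agreed within about 10 mm, and the two pictures taken before and after the retract look the same. I assumed its height from the roller lying on the floor and did not measure it.
- **Orange and white rollers:** Both still show through their windows in upright tubes that have not moved. I checked this by eye only; the networks gave no points for them inside the tubes.
- **Forces:** The external force read at the end of each move stayed below about 3 N.

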